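Sort out the mixed-up patient samples at the microscope bench

TASK

Four patients' sample cups have been put back in one another's trays: swap them round so that each cup stands upright in the cup bay of the tray that matches its lid colour. The empty grey tray is free for parking a cup on the way. Keep the cups upright, set them down gently rather than dropping them, never stand one on the bare bench, and do not knock over the amber oil bottle.

Things in the scene. Friction and masses are not known exactly. Their poses are not given: they have to be found in the camera images.
- red_cup: loose closed sample cup, 68 mm tall, 45 to 90 g: white tapered body 42 mm wide at the foot, 46 mm at the top, and a red screw lid 52 mm in diameter, 52 to 68 mm above the foot. Round: can be gripped from above across the lid at any yaw. Origin: centre of its underside, z up the cup.
- blue_cup: loose closed sample cup, 68 mm tall, 45 to 90 g: white tapered body 42 mm wide at the foot, 46 mm at the top, and a blue screw lid 52 mm in diameter, 52 to 68 mm above the foot. Round: can be gripped from above across the lid at any yaw. Origin: centre of its underside, z up the cup.
- yellow_cup: loose closed sample cup, 68 mm tall, 45 to 90 g: white tapered body 42 mm wide at the foot, 46 mm at the top, and a yellow screw lid 52 mm in diameter, 52 to 68 mm above the foot. Round: can be gripped from above across the lid at any yaw. Origin: centre of its underside, z up the cup.
- green_cup: loose closed sample cup, 68 mm tall, 45 to 90 g: white tapered body 42 mm wide at the foot, 46 mm at the top, and a green screw lid 52 mm in diameter, 52 to 68 mm above the foot. Round: can be gripped from above across the lid at any yaw. Origin: centre of its underside, z up the cup.
- red_tray: red plastic sample tray, fixed, 124 x 86 mm, walls 22 mm high; belongs to the red-lidded cup; a glass slide lies in its second bay. Origin: at bench height under the centre of the square cup bay, whose floor is 8 mm higher and 64 x 64 mm inside, with walls 14 mm above the floor. Second bay along +x: the tray reaches 40 mm to -x, 96 mm to +x and 43 mm to each side.
- blue_tray: blue plastic sample tray, fixed, 124 x 86 mm, walls 22 mm high; belongs to the blue-lidded cup; a glass slide lies in its second bay. Origin: at bench height under the centre of the square cup bay, whose floor is 8 mm higher and 64 x 64 mm inside, with walls 14 mm above the floor. Second bay along +x: the tray reaches 40 mm to -x, 96 mm to +x and 43 mm to each side.
- yellow_tray: yellow plastic sample tray, fixed, 124 x 86 mm, walls 22 mm high; belongs to the yellow-lidded cup; a glass slide lies in its second bay. Origin: at bench height under the centre of the square cup bay, whose floor is 8 mm higher and 64 x 64 mm inside, with walls 14 mm above the floor. Second bay along +x: the tray reaches 40 mm to -x, 96 mm to +x and 43 mm to each side.
- green_tray: green plastic sample tray, fixed, 124 x 86 mm, walls 22 mm high; belongs to the green-lidded cup; a glass slide lies in its second bay. Origin: at bench height under the centre of the square cup bay, whose floor is 8 mm higher and 64 x 64 mm inside, with walls 14 mm above the floor. Second bay along +x: the tray reaches 40 mm to -x, 96 mm to +x and 43 mm to each side.
- spare_tray: grey plastic sample tray, fixed, 124 x 86 mm, walls 22 mm high; spare, empty at the start. Origin: at bench height under the centre of the square cup bay, whose floor is 8 mm higher and 64 x 64 mm inside, with walls 14 mm above the floor. Second bay along +x: the tray reaches 40 mm to -x, 96 mm to +x and 43 mm to each side.
- oil_bottle: small loose amber dropper bottle of immersion oil with a black collar and bulb, 32 mm wide, 80 mm tall; to be left standing. Origin: centre of its underside, z up. The other loose clutter near the trays is lower and over 60 mm from any cup bay's centre. A fixed microscope, 390 mm tall, stands at the bench's right end, over 0.6 m right of the robot's midline.
Mind the look-alikes: they are no part of the job. Of the things that look like the blue_cup, the larger one is meant.

How it is judged:
By the outcome, as a careful person would: the job done as asked, in the order asked, and still so for the second after the job is handed in, with the robot touching nothing.
It also fails if it takes over 128 s, if anything falls off the work surface, if the arm or the gripper's body presses on something with over 40 N, if the wrist force passes 120 N, or if a joint passes its speed limit or range.

ROBOT

A 6-joint arm with a two-finger parallel gripper is mounted at the origin on the work surface. World frame = base frame: x ahead of the robot, y to its left, z up, the work surface at z = 0. Lengths are in m, angles in rad, forces in N, time in s.
With the tool pointing down it reaches from about 0.35 to 0.775 m from the base axis. Payload 7.3 kg.
Tool frame: the origin (TCP) lies at the centre of the arm's flange, where the gripper is bolted on; the fingertips stand 178 mm ahead of it and the grasp point (between the pads) lies 159 mm ahead of it (tip_extent is the distance from the TCP to the fingertips, in m); z points along the fingers, y is the line along which they close (so a half turn about z gives the same grasp; the last joint's range is limited). The gripper opens to 92 mm and grips with 3 to 60 N. Pads are 19 mm wide; open, the fingers measure 130 mm over their backs; the gripper's body (75 mm by 190 mm) begins 47 mm behind the grasp point.
Start: joints at [-1.456, 0.342, 1.524, -0, 1.275, -0.146], TCP at [0.135, -0.507, 0.405] pointing down, gripper open.
Joint ranges: [-2.53, 2.53], [-0.77, 2.02], [0.04, 2.7], [-1, 4.14], [0.28, 2.66], [-3.11, 3.11]. Speed limits (rad/s): [2.57, 2.57, 3.14, 3.14, 3.14, 3.14].

INTERFACE

Orientations are given as [roll, pitch, yaw] about the fixed x, y, z axes, in that order (R = Rz(yaw) Ry(pitch) Rx(roll)).
In Python, from cell import * gives the robot as it stands.
- The arm moves only by the tool arm_command, never from a script. Its arguments are lists of equal length, an entry for each row: "xyz": the shift along the world's x, y, z in mm, a list of three; "spin": the turn about the world's z in degrees. In form: {"xyz": [[tx, ty, tz], ...], "spin": [spin, ...]}. A call has 1 to 20 rows; each row shifts and turns the commanded pose from where the row before left it; what a row does not reach is not made up. A row lasts 1/10 s, in which the tool goes at most 50 mm and 8.59 degrees, less where a joint would pass 70% of its speed; a pose out of reach is approached as far as the arm can. A call with a gripper value outside its range is refused whole. "jaw" is the opening, from -1 (shut) to 1 (fully open), set as the call begins (left out, the last holds). The fingers move at their own pace and stop on an object; "squeeze" is the grip in N (left out, the last holds). Time passes only in rows, so rows that do not move let the fingers close. It gives the time, the measured TCP pose, the force, the opening and the grip force at its end, in the units of the state.
- observe(): the state, without advancing time (a new reading comes with each control period).
- read_camera(name): name is "scene" or "top"; returns a dict with "img" (384x512x3 uint8, red, green, blue), "depth" (384x512 float32, m along the optical axis (not along the pixel's ray), 0 where there is no reading), "fx", "fy", "cx", "cy" (pixels), "world_from_camera" (4x4, takes a point from camera to world coordinates). Camera axes: x right, y up, looking along -z (the intrinsics and any distortion apply to the point x, -y, -z); pixel columns grow to the right and rows downward; lengths in m; the calibration is good to about 2 mm. A picture is of the moment at which its call begins.
- hand_in(): hands the job in; it is judged then, once.
The state is a dict: "time": time; "qpos": joint angles; "qvel": joint speeds; "joint_efforts": joint torques, N m; "tool_pos": TCP position; "tool_rot": TCP orientation; "contact_force": force on the tool from outside, world axes, zero at the start; "torque": the same for the moment, N m; "opening": finger opening in m; "grip_force": force on a finger pad.
Only numpy, scipy, OpenCV 4.12 (cv2) and the standard library are available. Lean on these libraries where they do the work, as an engineer would, in place of code of your own. Each camera call takes 0.05 s, during which the arm holds its last target. There are 200 camera calls.

## Working session

There is one attempt and no reset: what is moved stays moved. The work goes in short steps, Python scripts to look and compute and a tool call to move; the robot and the scene stay as the last step left them, time stands still between calls to the robot, and variables do not carry over. Pictures are saved under pics/ and viewed, at most 14 in all, crops included, and the job is handed in when it is done.

Besides the shell and the picture viewer there is one more tool, called after ">>>" by a JSON object that holds its "method" and its "body". arm_command: Moves the arm, as the interface text tells. Its arguments: {"type":"object","properties":{"xyz":{"type":"array","items":{"type":"array","items":{"type":"number"}}},"spin":{"type":"array","items":{"type":"number"}},"jaw":{"type":"number"},"squeeze":{"type":"number"}},"required":["xyz","spin"]}

```bash
mkdir -p pics; python3 - <<'E'
from cell import *
import cv2,numpy as np
for n in("top","scene"):
    c=read_camera(n);cv2.imwrite(f"pics/{n}0.png",cv2.resize(c["img"][:,:,::-1],(800,600),interpolation=cv2.INTER_CUBIC));np.savez(f"{n}0.npz",**c)
    print(n,c["fx"],c["fy"],c["cx"],c["cy"],np.round(c["world_from_camera"],3).tolist(),[k for k in c])
s=observe();print(s["time"],s["tool_pos"],s["tool_rot"],s["opening"])
E
```

```text
top 488.39386318733926 488.39386318733926 260.50402053028546 194.3895575701746 [[0.029, 0.987, -0.155, 0.388], [-1.0, 0.03, 0.001, -0.063], [0.006, 0.155, 0.988, 1.28], [0.0, 0.0, 0.0, 1.0]] ['img', 'depth', 'fx', 'fy', 'cx', 'cy', 'world_from_camera']
scene 418.89086977658604 418.89086977658604 253.4024112824811 193.286127862047 [[-0.018, -0.811, 0.584, 1.192], [1.0, -0.022, 0.0, -0.031], [0.013, 0.584, 0.812, 0.89], [0.0, 0.0, 0.0, 1.0]] ['img', 'depth', 'fx', 'fy', 'cx', 'cy', 'world_from_camera']
0.1 [ 0.13538039 -0.50712908  0.40412316] [-3.14023306e+00 -2.23437406e-04  2.60789649e-01] 0.09206746837080276
```

View pics/top0.png

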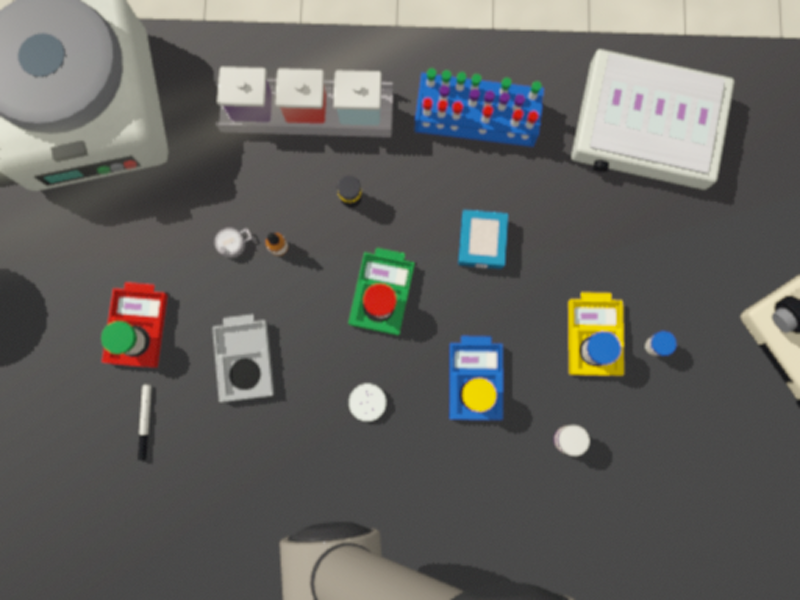

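View pics/scene0.png

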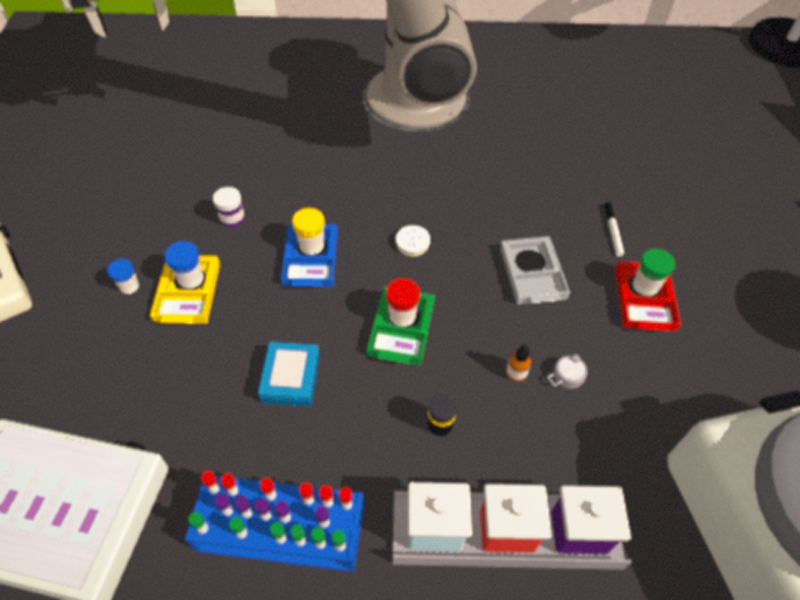

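The top view (800x600) shows these pairs:
- Red tray (135,325) holds the green cup.
- Green tray (382,290) holds the red cup.
- Blue tray (476,378) holds the yellow cup.
- Yellow tray (596,335) holds the blue cup.
- The spare tray is at (243,360), and the oil bottle is at (275,243).

The small blue-lidded look-alike is at (661,344). The job is two swaps via the spare tray.

```bash
cat >h.py <<'E'
import numpy as np,cv2
def ray(c,u,v):
    T=c["world_from_camera"];d=np.stack([(u-c["cx"])/c["fx"],-(v-c["cy"])/c["fy"],-np.ones_like(u,float)],-1)
    return T[:3,3],d@T[:3,:3].T
def plane(c,u,v,z):
    o,d=ray(c,u,v);return o+d*((z-o[2])/d[...,2])[...,None]
def pts(c):
    v,u=np.mgrid[:384,:512].astype(float);o,d=ray(c,u,v);return o+d*c["depth"][...,None]
HUE={"red":((0,7),(173,180)),"green":((45,85),),"blue":((100,125),),"yellow":((20,34),)}
def mask(c,k):
    h=cv2.cvtColor(c["img"],cv2.COLOR_RGB2HSV)
    m=(h[...,1]>110)&(h[...,2]>50)
    return m&np.any([(h[...,0]>=a)&(h[...,0]<=b) for a,b in HUE[k]],0)
def blobs(m):
    n,l,s,ce=cv2.connectedComponentsWithStats(m.astype(np.uint8));return [(l==i,ce[i],s[i,4]) for i in range(1,n) if s[i,4]>40]
def meet(c1,p1,c2,p2):
    o1,d1=ray(c1,*map(np.float64,p1));o2,d2=ray(c2,*map(np.float64,p2))
    t=np.linalg.lstsq(np.stack([d1,-d2],1),o2-o1,rcond=None)[0];a,b=o1+d1*t[0],o2+d2*t[1]
    return (a+b)/2,np.linalg.norm(a-b)
def lids(c):
    # lid top pixels: colour, height from depth only to separate from tray; ellipse centre
    P=pts(c);out={}
    for k in HUE:
        out[k]=[]
        for b,ce,n in blobs(mask(c,k)&(P[...,2]>.066)&(P[...,2]<.088)):
            x=P[b].mean(0)
            if .3<x[0]<.75 and abs(x[1])<.6: out[k].append((cv2.minEnclosingCircle(np.argwhere(b)[:,::-1].astype(np.float32)),ce,n,x))
    return out
E
python3 - <<'E'
from h import *
T,S=[dict(np.load(f"{n}0.npz")) for n in("top","scene")]
PT,PS=pts(T),pts(S)
a,b=lids(T),lids(S)
for k in HUE:
    for p in a[k]:
        for q in b[k]:
            if np.hypot(*(p[3]-q[3])[:2])<.05:
                x,e=meet(T,p[1],S,q[1]);print(k,"lid",x.round(4),"gap",round(e,4),"n",p[2],q[2],"depthmean",p[3].round(3),q[3].round(3))
h=cv2.cvtColor(T["img"],cv2.COLOR_RGB2HSV)
for k in list(HUE)+["grey"]:
  for nm,c,P in(("T",T,PT),("S",S,PS)):
    if k=="grey":
        hh=cv2.cvtColor(c["img"],cv2.COLOR_RGB2HSV);m=(hh[...,1]<40)&(hh[...,2]>90)
    else: m=mask(c,k)
    m=m&(P[...,2]>.016)&(P[...,2]<.028)&(P[...,0]>.3)&(P[...,0]<.62)&(P[...,1]<.5)&(P[...,1]>-.45)
    mm=cv2.dilate(m.astype(np.uint8),np.ones((5,5)))>0
    for bl,ce,n in blobs(mm):
        w=bl&m
        if w.sum()<80: continue
        v,u=np.nonzero(w);xy=plane(c,u.astype(float),v.astype(float),.022)[:,:2]
        (cx,cy),(w_,h_),ang=cv2.minAreaRect((xy*1000).astype(np.float32))
        print(k,nm,"rect",round(cx,1),round(cy,1),round(w_,1),round(h_,1),round(ang,1),"zmed",round(float(np.median(P[w][:,2])),4),w.sum())
E
```

```text
red lid [ 0.5834 -0.0205  0.0686] gap 0.0019 n 322 323 depthmean [ 0.582 -0.02   0.076] [ 0.588 -0.022  0.075]
green lid [0.5106 0.3929 0.0696] gap 0.0019 n 350 300 depthmean [0.51  0.391 0.076] [0.515 0.389 0.075]
blue lid [ 0.5168 -0.38    0.0696] gap 0.0022 n 325 301 depthmean [ 0.516 -0.377  0.076] [ 0.521 -0.379  0.075]
yellow lid [ 0.4368 -0.1826  0.0698] gap 0.002 n 345 265 depthmean [ 0.437 -0.181  0.076] [ 0.442 -0.183  0.075]
red T rect 539.0 387.3 89.2 136.0 86.7 zmed 0.0214 522
red S rect 541.3 385.3 88.7 137.0 86.7 zmed 0.0208 485
green T rect 583.5 -16.5 86.2 84.7 80.3 zmed 0.0214 344
green S rect 585.1 -18.2 86.7 82.6 81.1 zmed 0.0209 258
blue T rect 466.8 -181.6 135.9 85.5 1.2 zmed 0.0212 555
blue S rect 468.5 -182.5 133.9 86.5 0.8 zmed 0.0212 395
yellow T rect 545.7 -380.3 86.1 136.3 89.8 zmed 0.0215 557
yellow S rect 547.6 -381.1 137.1 88.1 0.1 zmed 0.021 497
grey T rect 489.1 205.8 136.1 87.1 9.1 zmed 0.0216 580
grey T rect 421.6 -2.9 54.3 56.8 73.3 zmed 0.0174 235
grey S rect 428.1 -4.9 54.6 54.8 1.6 zmed 0.0171 136
grey S rect 491.3 203.4 137.2 88.3 8.9 zmed 0.0208 538
```

```bash
python3 - <<'E'
from h import *
for n in("top","scene"):
    c=dict(np.load(f"{n}0.npz"));P=pts(c)
    w=mask(c,"green")&(P[...,2]>.016)&(P[...,2]<.028)&(P[...,0]<.72)&(P[...,0]>.3)&(abs(P[...,1])<.1)
    v,u=np.nonzero(w);xy=plane(c,u*1.,v*1.,.022)[:,:2]
    (cx,cy),s,ang=cv2.minAreaRect((xy*1000).astype(np.float32));print(cx,cy,s,ang)
    q=(P[...,2]>.012)&(P[...,0]>.33)&(P[...,0]<.8)&(P[...,1]<.5)&(P[...,1]>-.55)
    if n=="top":
        for b,ce,k in blobs(q): print(P[b].min(0).round(3),P[b].max(0).round(3),k)
E
```

```text
608.8737182617188 -21.08053207397461 (85.9500961303711, 136.42129516601562) 79.94149780273438
[ 0.388 -0.063  0.022] [0.8  0.5  1.28] 767
[ 0.388 -0.063  0.013] [0.79  0.057 1.28 ] 236
[ 0.388 -0.228  0.012] [ 0.747 -0.063  1.28 ] 1027
[ 0.388 -0.063  0.012] [0.706 0.263 1.28 ] 262
[0.665 0.143 0.013] [0.695 0.174 0.085] 151
[ 0.388 -0.072  0.012] [0.679 0.032 1.28 ] 958
[ 0.388 -0.063  0.012] [0.608 0.436 1.28 ] 1087
[ 0.388 -0.425  0.012] [ 0.614 -0.063  1.28 ] 1054
[ 0.388 -0.063  0.012] [0.558 0.256 1.28 ] 652
[ 0.51  -0.502  0.012] [ 0.549 -0.464  0.056] 227
[ 0.388 -0.225  0.012] [ 0.535 -0.063  1.28 ] 982
[ 0.388 -0.063  0.012] [0.45  0.025 1.28 ] 405
[ 0.347 -0.357  0.013] [ 0.393 -0.063  1.28 ] 335
611.134521484375 -23.001209259033203 (86.00533294677734, 136.66964721679688) 79.97724151611328
```

>>> {"method": "arm_command", "body": {"xyz": [[15,5,-3],[30,10,-6],[35,12,-7],[35,12,-7],[35,12,-7],[35,12,-7],[35,12,-7],[35,12,-7],[35,12,-7],[35,12,-7],[30,9,-6],[20,5,-2],[7,0,0],[0,0,0],[0,0,0]], "spin": [2,3,3,3,3,3,3,3,3,2,2,0,0,0,0], "jaw": 1}}

```text
time: 1.6
tool_pos: [0.5168, -0.3823, 0.3317]
tool_rot: [-3.141, 0.0, 0.784]
contact_force: [-1.0, 0.1, -1.2]
opening: 0.0918
grip_force: 0.0
```

```bash
python3 - <<'E'
from h import *
from cell import *
c=dict(np.load("top0.npz"));P=pts(c);d=np.hypot(P[...,0]-.4625,P[...,1]-.2002)
print("spare bay z",np.percentile(P[d<.02][:,2],[5,50,95]))
s=observe();print(s["tool_pos"],s["tool_rot"],s["qpos"],s["time"])
E
```

```text
spare bay z [0.00459781 0.00909163 0.01409507]
[ 0.51683928 -0.38232366  0.33169953] [-3.14115430e+00  3.13497367e-04  7.84457515e-01] [-7.55954485e-01  6.17023848e-01  1.27501487e+00 -3.16164702e-04
  1.25000162e+00  3.04841553e-02] 1.6
```

>>> {"method": "arm_command", "body": {"xyz": [[0,1,-10],[0,1,-20],[0,0,-25],[0,0,-25],[0,0,-15],[0,0,-8],[0,0,-2],[0,0,0],[0,0,0]], "spin": [0,0,0,0,0,0,0,0,0]}}

```text
time: 2.5
tool_pos: [0.5176, -0.3805, 0.2279]
tool_rot: [3.139, -0.0, 0.784]
contact_force: [-0.0, -0.2, -0.6]
opening: 0.0919
grip_force: 0.0
```

>>> {"method": "arm_command", "body": {"xyz": [[0,0,0],[0,0,0],[0,0,0],[0,0,0],[0,0,0],[0,0,0],[0,0,0],[0,0,0]], "spin": [0,0,0,0,0,0,0,0], "jaw": -1, "squeeze": 15}}

```text
time: 3.3
tool_pos: [0.5174, -0.3803, 0.2268]
tool_rot: [3.141, 0.0, 0.784]
contact_force: [-0.7, -0.4, 0.6]
opening: 0.0509
grip_force: 15.0
```

>>> {"method": "arm_command", "body": {"xyz": [[0,0,5],[0,0,15],[0,0,25],[0,0,25],[0,0,20],[0,5,10],[-1,15,5],[-3,25,0],[-4,35,0],[-4,40,0],[-4,40,0],[-4,40,0],[-4,40,0],[-4,40,0],[-4,40,0],[-4,40,0],[-4,40,0],[-4,40,0],[-4,40,0],[-3,30,0]], "spin": [0,0,0,0,0,0,0,0,0,0,0,0,0,0,0,0,0,0,0,0]}}

```text
time: 5.3
tool_pos: [0.4645, 0.1324, 0.3312]
tool_rot: [-3.14, 0.001, 0.786]
contact_force: [0.4, 0.2, 0.0]
opening: 0.0513
grip_force: 15.0
```

>>> {"method": "arm_command", "body": {"xyz": [[-3,30,0],[-3,20,0],[-2,12,0],[0,6,0],[0,2,0],[0,0,0],[0,0,0],[0,0,0]], "spin": [0,0,0,0,0,0,0,0]}}

```text
time: 6.1
tool_pos: [0.4586, 0.1991, 0.3317]
tool_rot: [3.142, 0.0, 0.783]
contact_force: [0.2, 0.7, -0.4]
opening: 0.051
grip_force: 15.0
```

>>> {"method": "arm_command", "body": {"xyz": [[2,1,-10],[2,0,-20],[0,0,-25],[0,0,-20],[0,0,-12],[0,0,-7],[0,0,-4],[0,0,-3],[0,0,-2],[0,0,-1],[0,0,0],[0,0,0]], "spin": [0,0,0,0,0,0,0,0,0,0,0,0]}}

```text
time: 7.3
tool_pos: [0.4625, 0.2008, 0.228]
tool_rot: [3.141, -0.0, 0.784]
contact_force: [0.7, 0.1, -0.6]
opening: 0.0511
grip_force: 15.0
```

>>> {"method": "arm_command", "body": {"xyz": [[0,0,-1],[0,0,0],[0,0,0]], "spin": [0,0,0]}}

```text
time: 7.6
tool_pos: [0.4624, 0.2007, 0.2268]
tool_rot: [3.141, -0.0, 0.784]
contact_force: [0.1, 0.1, -1.1]
opening: 0.0506
grip_force: 15.0
```

>>> {"method": "arm_command", "body": {"xyz": [[0,0,0],[0,0,0],[0,0,0],[0,0,0],[0,0,0],[0,0,0],[0,0,0],[0,0,10],[0,0,20],[0,0,25],[0,0,25],[0,0,15],[0,0,9],[0,0,0]], "spin": [0,0,0,0,0,0,0,0,0,0,0,0,0,0], "jaw": 1}}

```text
time: 9.0
tool_pos: [0.4625, 0.2008, 0.3322]
tool_rot: [3.14, -0.002, 0.784]
contact_force: [-0.0, -0.2, -0.5]
opening: 0.0915
grip_force: 0.0
```

```bash
cat >look.py <<'E'
from h import *
from cell import *
import sys
T,S=read_camera("top"),read_camera("scene")
cv2.imwrite(f"pics/{sys.argv[1]}.png",cv2.resize(S["img"][:,:,::-1],(800,600)))
a,b=lids(T),lids(S)
for k in HUE:
    for p in a[k]:
        for q in b[k]:
            if np.hypot(*(p[3]-q[3])[:2])<.03:
                x,e=meet(T,p[1],S,q[1]);print(k,x.round(4),round(e,4),p[2],q[2])
E
python3 look.py s1
```

```text
red [ 0.5833 -0.0204  0.069 ] 0.0019 320 316
blue [0.4557 0.1996 0.0624] 0.0057 193 277
yellow [ 0.4368 -0.1827  0.0693] 0.0016 346 270
```

>>> {"method": "arm_command", "body": {"xyz": [[-1,-15,0],[-2,-30,0],[-3,-40,0],[-3,-40,0],[-3,-40,0],[-3,-40,0],[-3,-40,0],[-3,-40,0],[-3,-40,0],[-2,-30,0],[-1,-18,0],[0,-8,0],[0,-2,0],[0,0,0],[0,0,0]], "spin": [0,0,0,0,0,0,0,0,0,0,0,0,0,0,0]}}

```text
time: 10.6
tool_pos: [0.4353, -0.1814, 0.3306]
tool_rot: [-3.141, -0.0, 0.785]
contact_force: [0.5, 0.1, 0.2]
opening: 0.0916
grip_force: 0.0
```

>>> {"method": "arm_command", "body": {"xyz": [[1,-1,-10],[1,0,-20],[0,0,-25],[0,0,-25],[0,0,-14],[0,0,-8],[0,0,-2],[0,0,0],[0,0,0]], "spin": [0,0,0,0,0,0,0,0,0]}}

```text
time: 11.5
tool_pos: [0.4377, -0.1833, 0.2274]
tool_rot: [3.14, -0.0, 0.785]
contact_force: [-0.6, 0.2, 0.4]
opening: 0.0918
grip_force: 0.0
```

>>> {"method": "arm_command", "body": {"xyz": [[0,0,0],[0,0,0],[0,0,0],[0,0,0],[0,0,0],[0,0,0],[0,0,0],[0,0,0]], "spin": [0,0,0,0,0,0,0,0], "jaw": -1}}

```text
time: 12.3
tool_pos: [0.4374, -0.1833, 0.2268]
tool_rot: [3.141, -0.0, 0.784]
contact_force: [0.8, -1.1, 0.6]
opening: 0.0507
grip_force: 15.0
```

>>> {"method": "arm_command", "body": {"xyz": [[0,0,5],[0,0,15],[0,0,25],[0,0,25],[0,0,20],[2,-5,10],[6,-15,5],[12,-28,0],[12,-28,0],[12,-28,0],[12,-28,0],[12,-28,0],[8,-20,0],[4,-12,0],[2,-6,0],[0,0,0],[0,0,0],[0,0,0]], "spin": [0,0,0,0,0,0,0,0,0,0,0,0,0,0,0,0,0,0]}}

```text
time: 14.1
tool_pos: [0.5193, -0.3806, 0.3318]
tool_rot: [-3.141, -0.0, 0.785]
contact_force: [0.4, 0.1, -0.6]
opening: 0.0507
grip_force: 15.0
```

On target for the yellow bay (518.6, -380.6). Lower and release.

>>> {"method": "arm_command", "body": {"xyz": [[0,0,-10],[0,0,-20],[0,0,-25],[0,0,-20],[0,0,-12],[0,0,-7],[0,0,-4],[0,0,-3],[0,0,-2],[0,0,-1],[0,0,-1],[0,0,0],[0,0,0]], "spin": [0,0,0,0,0,0,0,0,0,0,0,0,0]}}

```text
time: 15.4
tool_pos: [0.5194, -0.3813, 0.2269]
tool_rot: [3.141, -0.0, 0.784]
contact_force: [0.6, -0.7, -0.0]
opening: 0.0512
grip_force: 15.0
```

>>> {"method": "arm_command", "body": {"xyz": [[0,0,0],[0,0,0],[0,0,0],[0,0,0],[0,0,0],[0,0,0],[0,0,0],[0,0,10],[0,0,20],[0,0,25],[0,0,25],[0,0,15],[0,0,10],[0,0,0]], "spin": [0,0,0,0,0,0,0,0,0,0,0,0,0,0], "jaw": 1}}

```text
time: 16.8
tool_pos: [0.5195, -0.3814, 0.3337]
tool_rot: [3.138, -0.0, 0.784]
contact_force: [0.3, 0.0, -1.1]
opening: 0.0921
grip_force: 0.0
```

```bash
python3 look.py s2
```

```text
red [ 0.5834 -0.0204  0.0687] 0.0019 321 323
green [0.5107 0.393  0.0693] 0.0018 352 304
blue [0.4617 0.2011 0.0698] 0.0015 343 277
```

View pics/s2.png

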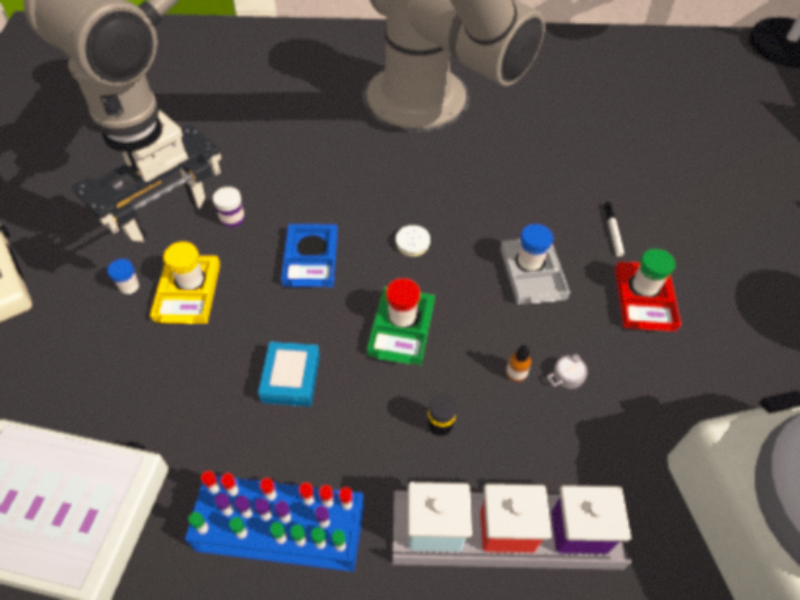

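The yellow cup stands in the yellow tray (182,262), and the blue cup stands in the spare tray (535,245). Both are upright. Next I fetch the blue cup.

>>> {"method": "arm_command", "body": {"xyz": [[-1,12,0],[-3,25,0],[-4,40,0],[-4,40,0],[-4,40,0],[-4,40,0],[-4,40,0],[-4,40,0],[-4,40,0],[-4,40,0],[-4,40,0],[-4,40,0],[-4,40,0],[-3,36,0],[-3,30,0],[-3,20,0],[-2,12,0],[-1,5,0],[-1,2,0],[0,0,0]], "spin": [0,0,0,0,0,0,0,0,0,0,0,0,0,0,0,0,0,0,0,0]}}

```text
time: 18.9
tool_pos: [0.4583, 0.2003, 0.3316]
tool_rot: [-3.142, 0.001, 0.784]
contact_force: [0.4, 0.5, -0.3]
opening: 0.0918
grip_force: 0.0
```

>>> {"method": "arm_command", "body": {"xyz": [[0,0,0],[0,0,0]], "spin": [0,0]}}

```text
time: 19.1
tool_pos: [0.4586, 0.2001, 0.3318]
tool_rot: [3.141, 0.0, 0.783]
contact_force: [-0.1, 0.2, -0.1]
opening: 0.092
grip_force: 0.0
```

>>> {"method": "arm_command", "body": {"xyz": [[2,1,-10],[2,0,-20],[0,0,-25],[0,0,-25],[0,0,-15],[0,0,-8],[0,0,-2],[0,0,0],[0,0,0]], "spin": [0,0,0,0,0,0,0,0,0]}}

```text
time: 20.0
tool_pos: [0.4627, 0.2018, 0.2274]
tool_rot: [3.141, -0.001, 0.784]
contact_force: [0.4, 0.1, -0.0]
opening: 0.0917
grip_force: 0.0
```

>>> {"method": "arm_command", "body": {"xyz": [[0,0,0],[0,0,0],[0,0,0],[0,0,0],[0,0,0],[0,0,0],[0,0,0],[0,0,0]], "spin": [0,0,0,0,0,0,0,0], "jaw": -1}}

```text
time: 20.8
tool_pos: [0.4624, 0.2018, 0.2268]
tool_rot: [3.141, -0.0, 0.784]
contact_force: [-0.4, 0.6, -0.4]
opening: 0.0504
grip_force: 15.0
```

>>> {"method": "arm_command", "body": {"xyz": [[0,0,5],[0,0,15],[0,0,25],[0,0,25],[0,0,20],[0,-5,10],[-1,-18,5],[-2,-32,0],[-2,-40,0],[-2,-40,0],[-2,-40,0],[-2,-40,0],[-2,-40,0],[-2,-40,0],[-2,-34,0],[-2,-26,0],[-2,-16,0],[-1,-8,0],[0,-4,0],[0,0,0]], "spin": [0,0,0,0,0,0,0,0,0,0,0,0,0,0,0,0,0,0,0,0]}}

```text
time: 22.8
tool_pos: [0.4403, -0.1812, 0.3316]
tool_rot: [-3.141, 0.0, 0.784]
contact_force: [-0.5, -0.1, -0.6]
opening: 0.051
grip_force: 15.0
```

>>> {"method": "arm_command", "body": {"xyz": [[0,0,0],[0,0,0]], "spin": [0,0]}}

```text
time: 23.0
tool_pos: [0.4405, -0.1805, 0.3317]
tool_rot: [-3.142, -0.0, 0.785]
contact_force: [-0.0, -0.7, -1.0]
opening: 0.0511
grip_force: 15.0
```

>>> {"method": "arm_command", "body": {"xyz": [[-1,-1,-10],[0,-1,-20],[0,0,-25],[0,0,-20],[0,0,-12],[0,0,-7],[0,0,-4],[0,0,-3],[0,0,-2],[0,0,-1],[0,0,-1],[0,0,0],[0,0,0]], "spin": [0,0,0,0,0,0,0,0,0,0,0,0,0]}}

```text
time: 24.3
tool_pos: [0.4394, -0.1833, 0.2269]
tool_rot: [3.141, -0.0, 0.784]
contact_force: [0.7, -0.1, -0.6]
opening: 0.0511
grip_force: 15.0
```

>>> {"method": "arm_command", "body": {"xyz": [[0,0,0],[0,0,0],[0,0,0],[0,0,0],[0,0,0],[0,0,0],[0,0,0],[0,0,10],[0,0,20],[0,0,25],[0,0,25],[0,0,15],[0,0,10],[0,0,0]], "spin": [0,0,0,0,0,0,0,0,0,0,0,0,0,0], "jaw": 1}}

```text
time: 25.7
tool_pos: [0.4396, -0.1833, 0.3332]
tool_rot: [3.139, -0.001, 0.784]
contact_force: [0.7, -0.5, -0.2]
opening: 0.0917
grip_force: 0.0
```

>>> {"method": "arm_command", "body": {"xyz": [[8,9,0],[16,18,0],[24,27,0],[26,30,0],[26,30,0],[22,26,0],[12,13,0],[7,7,0],[2,2,0],[0,0,0],[0,0,0],[0,0,0]], "spin": [0,0,0,0,0,0,0,0,0,0,0,0]}}

```text
time: 26.9
tool_pos: [0.582, -0.022, 0.3318]
tool_rot: [3.142, 0.0, 0.783]
contact_force: [0.4, -0.2, 0.2]
opening: 0.0919
grip_force: 0.0
```

>>> {"method": "arm_command", "body": {"xyz": [[1,1,-10],[0,0,-20],[0,0,-25],[0,0,-25],[0,0,-15],[0,0,-8],[0,0,-2],[0,0,0],[0,0,0]], "spin": [0,0,0,0,0,0,0,0,0]}}

```text
time: 27.8
tool_pos: [0.5837, -0.0203, 0.2276]
tool_rot: [3.14, -0.001, 0.784]
contact_force: [0.6, 0.8, 0.5]
opening: 0.0915
grip_force: 0.0
```

>>> {"method": "arm_command", "body": {"xyz": [[0,0,0],[0,0,0],[0,0,0],[0,0,0],[0,0,0],[0,0,0],[0,0,0],[0,0,0]], "spin": [0,0,0,0,0,0,0,0], "jaw": -1}}

```text
time: 28.6
tool_pos: [0.5835, -0.0203, 0.2268]
tool_rot: [3.141, -0.0, 0.784]
contact_force: [-0.2, -0.0, 0.7]
opening: 0.0509
grip_force: 15.0
```

>>> {"method": "arm_command", "body": {"xyz": [[0,0,5],[0,0,15],[0,0,25],[0,0,25],[0,0,20],[-2,4,10],[-6,12,5],[-12,22,0],[-17,31,0],[-18,33,0],[-18,33,0],[-18,33,0],[-14,26,0],[-9,16,0],[-4,8,0],[-1,3,0],[0,0,0],[0,0,0],[0,0,0]], "spin": [0,0,0,0,0,0,0,0,0,0,0,0,0,0,0,0,0,0,0]}}

```text
time: 30.5
tool_pos: [0.4648, 0.2001, 0.3316]
tool_rot: [3.141, 0.0, 0.783]
contact_force: [0.6, 0.7, -0.7]
opening: 0.0512
grip_force: 15.0
```

>>> {"method": "arm_command", "body": {"xyz": [[-1,0,-10],[-1,0,-20],[0,0,-25],[0,0,-20],[0,0,-12],[0,0,-7],[0,0,-4],[0,0,-3],[0,0,-2],[0,0,-1],[0,0,-1],[0,0,0],[0,0,0]], "spin": [0,0,0,0,0,0,0,0,0,0,0,0,0]}}

```text
time: 31.8
tool_pos: [0.4624, 0.2008, 0.2269]
tool_rot: [3.141, -0.0, 0.784]
contact_force: [-0.0, 0.2, -0.8]
opening: 0.0509
grip_force: 15.0
```

>>> {"method": "arm_command", "body": {"xyz": [[0,0,0],[0,0,0],[0,0,0],[0,0,0],[0,0,0],[0,0,0],[0,0,0],[0,0,10],[0,0,20],[0,0,25],[0,0,25],[0,0,15],[0,0,10],[0,0,0]], "spin": [0,0,0,0,0,0,0,0,0,0,0,0,0,0], "jaw": 1}}

```text
time: 33.2
tool_pos: [0.4626, 0.2008, 0.3333]
tool_rot: [3.14, -0.003, 0.784]
contact_force: [-0.2, 0.8, 0.0]
opening: 0.0916
grip_force: 0.0
```

>>> {"method": "arm_command", "body": {"xyz": [[3,12,0],[6,24,0],[8,32,0],[9,36,0],[8,32,0],[6,26,0],[4,16,0],[2,9,0],[1,4,0],[0,1,0],[0,0,0],[0,0,0],[0,0,0]], "spin": [0,0,0,0,0,0,0,0,0,0,0,0,0]}}

```text
time: 34.5
tool_pos: [0.5095, 0.3922, 0.332]
tool_rot: [3.141, -0.0, 0.784]
contact_force: [0.1, -0.3, 0.1]
opening: 0.0918
grip_force: 0.0
```

>>> {"method": "arm_command", "body": {"xyz": [[1,0,-10],[0,0,-20],[0,0,-25],[0,0,-25],[0,0,-15],[0,0,-8],[0,0,-2],[0,0,0],[0,0,0]], "spin": [0,0,0,0,0,0,0,0,0]}}

```text
time: 35.4
tool_pos: [0.5107, 0.393, 0.2279]
tool_rot: [3.141, -0.002, 0.784]
contact_force: [0.7, -0.2, 0.8]
opening: 0.0918
grip_force: 0.0
```

>>> {"method": "arm_command", "body": {"xyz": [[0,0,0],[0,0,0],[0,0,0],[0,0,0],[0,0,0],[0,0,0],[0,0,0],[0,0,0]], "spin": [0,0,0,0,0,0,0,0], "jaw": -1}}

```text
time: 36.2
tool_pos: [0.5104, 0.3927, 0.2268]
tool_rot: [3.141, -0.0, 0.784]
contact_force: [0.1, -1.1, 0.6]
opening: 0.051
grip_force: 15.0
```

>>> {"method": "arm_command", "body": {"xyz": [[0,0,5],[0,0,15],[0,0,25],[0,0,25],[0,0,20],[1,-6,10],[3,-18,5],[5,-30,0],[7,-40,0],[7,-40,0],[7,-40,0],[7,-40,0],[7,-40,0],[7,-40,0],[7,-38,0],[5,-32,0],[4,-24,0],[3,-14,0],[1,-6,0],[0,-2,0]], "spin": [0,0,0,0,0,0,0,0,0,0,0,0,0,0,0,0,0,0,0,0]}}

```text
time: 38.2
tool_pos: [0.5812, -0.0177, 0.3314]
tool_rot: [-3.141, 0.0, 0.784]
contact_force: [0.2, 0.7, -0.7]
opening: 0.0512
grip_force: 15.0
```

>>> {"method": "arm_command", "body": {"xyz": [[0,0,0],[0,0,0],[0,0,0]], "spin": [0,0,0]}}

```text
time: 38.5
tool_pos: [0.5813, -0.0163, 0.3318]
tool_rot: [-3.142, -0.0, 0.786]
contact_force: [-0.8, -0.0, -0.9]
opening: 0.0511
grip_force: 15.0
```

>>> {"method": "arm_command", "body": {"xyz": [[1,0,-10],[0,0,-20],[0,0,-25],[0,0,-20],[0,0,-12],[0,0,-7],[0,0,-4],[0,0,-3],[0,0,-2],[0,0,-1],[0,0,-1],[0,0,0],[0,0,0]], "spin": [0,0,0,0,0,0,0,0,0,0,0,0,0]}}

```text
time: 39.8
tool_pos: [0.5824, -0.0173, 0.2269]
tool_rot: [3.141, -0.0, 0.784]
contact_force: [-0.4, 0.0, -1.6]
opening: 0.0509
grip_force: 15.0
```

>>> {"method": "arm_command", "body": {"xyz": [[0,0,0],[0,0,0],[0,0,0],[0,0,0],[0,0,0],[0,0,0],[0,0,0],[0,0,10],[0,0,20],[0,0,25],[0,0,25],[0,0,15],[0,0,10],[0,0,0]], "spin": [0,0,0,0,0,0,0,0,0,0,0,0,0,0], "jaw": 1}}

```text
time: 41.2
tool_pos: [0.5826, -0.0172, 0.3335]
tool_rot: [3.139, -0.002, 0.784]
contact_force: [1.4, 0.8, -0.3]
opening: 0.0922
grip_force: 0.0
```

>>> {"method": "arm_command", "body": {"xyz": [[-4,8,0],[-10,18,0],[-16,29,0],[-19,35,0],[-19,35,0],[-19,35,0],[-15,27,0],[-10,17,0],[-6,9,0],[-2,4,0],[0,1,0],[0,0,0],[0,0,0],[0,0,0]], "spin": [0,0,0,0,0,0,0,0,0,0,0,0,0,0]}}

```text
time: 42.6
tool_pos: [0.4628, 0.2001, 0.3316]
tool_rot: [3.141, 0.0, 0.783]
contact_force: [-0.5, 0.3, -0.7]
opening: 0.0921
grip_force: 0.0
```

Grasp the red cup and carry it to the red bay (512, 388), a shift of (49.5, 187.5).

>>> {"method": "arm_command", "body": {"xyz": [[0,0,-10],[0,0,-20],[0,0,-25],[0,0,-25],[0,0,-15],[0,0,-8],[0,0,-2],[0,0,0],[0,0,0]], "spin": [0,0,0,0,0,0,0,0,0]}}

```text
time: 43.5
tool_pos: [0.4627, 0.2008, 0.2274]
tool_rot: [3.141, -0.001, 0.784]
contact_force: [0.4, 0.1, -0.6]
opening: 0.0916
grip_force: 0.0
```

>>> {"method": "arm_command", "body": {"xyz": [[0,0,0],[0,0,0],[0,0,0],[0,0,0],[0,0,0],[0,0,0],[0,0,0],[0,0,0]], "spin": [0,0,0,0,0,0,0,0], "jaw": -1}}

```text
time: 44.3
tool_pos: [0.4624, 0.2007, 0.2268]
tool_rot: [3.141, -0.0, 0.784]
contact_force: [1.3, -0.2, -0.2]
opening: 0.0511
grip_force: 15.0
```

>>> {"method": "arm_command", "body": {"xyz": [[0,0,5],[0,0,15],[0,0,25],[0,0,25],[0,0,20],[1,4,10],[4,12,5],[6,22,0],[8,30,0],[8,32,0],[8,30,0],[6,24,0],[4,17,0],[3,10,0],[1,5,0],[0,1,0],[0,0,0],[0,0,0],[0,0,0]], "spin": [0,0,0,0,0,0,0,0,0,0,0,0,0,0,0,0,0,0,0]}}

```text
time: 46.2
tool_pos: [0.5115, 0.3872, 0.332]
tool_rot: [3.141, -0.0, 0.784]
contact_force: [-0.1, -0.7, -1.0]
opening: 0.0509
grip_force: 15.0
```

>>> {"method": "arm_command", "body": {"xyz": [[0,0,-10],[0,0,-20],[0,0,-25],[0,0,-20],[0,0,-12],[0,0,-7],[0,0,-4],[0,0,-3],[0,0,-2],[0,0,-1],[0,0,-1],[0,0,0],[0,0,0]], "spin": [0,0,0,0,0,0,0,0,0,0,0,0,0]}}

```text
time: 47.5
tool_pos: [0.5114, 0.3878, 0.2269]
tool_rot: [3.141, -0.0, 0.784]
contact_force: [-0.6, 0.1, -1.1]
opening: 0.051
grip_force: 15.0
```

>>> {"method": "arm_command", "body": {"xyz": [[0,0,0],[0,0,0],[0,0,0],[0,0,0],[0,0,0],[0,0,0],[0,0,0],[0,0,10],[0,0,20],[0,0,25],[0,0,25],[0,0,15],[0,0,10],[0,0,0]], "spin": [0,0,0,0,0,0,0,0,0,0,0,0,0,0], "jaw": 1}}

```text
time: 48.9
tool_pos: [0.5115, 0.3879, 0.3337]
tool_rot: [3.141, -0.003, 0.784]
contact_force: [0.7, -0.8, -0.1]
opening: 0.0917
grip_force: 0.0
```

>>> {"method": "arm_command", "body": {"xyz": [[-5,-15,0],[-10,-30,0],[-12,-36,0],[-12,-36,0],[-12,-36,0],[-12,-36,0],[-10,-30,0],[-6,-18,0],[-2,-6,0],[0,0,0],[0,0,0],[0,0,0]], "spin": [0,0,0,0,0,0,0,0,0,0,0,0]}}

```text
time: 50.1
tool_pos: [0.4307, 0.1455, 0.3316]
tool_rot: [-3.142, -0.0, 0.785]
contact_force: [0.2, -0.2, 0.0]
opening: 0.0919
grip_force: 0.0
```

```bash
python3 look.py s3
```

```text
red [0.5109 0.3887 0.0684] 0.0016 366 299
green [ 0.5832 -0.0171  0.0702] 0.002 336 328
blue [ 0.4384 -0.184   0.0695] 0.0014 356 266
yellow [ 0.5188 -0.3808  0.07  ] 0.0018 358 307
```

View pics/s3.png

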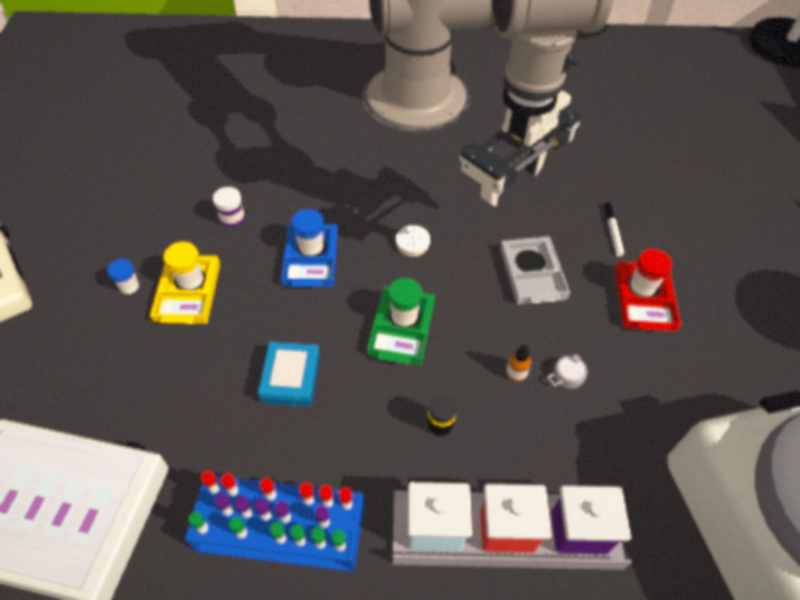

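All four cups stand upright in their matching trays: yellow (182,262), blue (308,228), green (404,298) and red (652,268). The oil bottle is still standing at (519,363), and the gripper is clear.

```bash
python3 -c "
from cell import *
print(hand_in())"
```

```text
the job is handed in; nothing more can be done
None
```

I swapped all four cups into their matching trays, each upright and set down gently, left the oil bottle standing, and handed the job in at about 50 s.

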